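# Change the sample tube in the glaze shaker

## Robot

A 6-joint arm with a two-finger parallel gripper is mounted at the origin on the work surface. World frame = base frame: x ahead of the robot, y to its left, z up, the work surface at z = 0. Lengths are in m, angles in rad, forces in N, time in s.
With the tool pointing down it reaches from about 0.375 to 0.9 m from the base axis. Payload 3.1 kg.
Tool frame: the origin (TCP) lies midway between the tips of the shut fingers; the grasp point (between the pads) lies 19 mm behind it; z points along the fingers, y is the line along which they close (so a half turn about z gives the same grasp; the last joint's range is limited). The gripper opens to 87 mm and grips with 3 to 60 N. Pads are 19 mm wide; open, the fingers measure 117 mm over their backs; the gripper's body (75 mm by 190 mm) begins 51 mm behind the grasp point.
Start: joints at [1.151, 0.527, 1.433, -0, 1.181, -0.178], TCP at [0.15, 0.607, 0.223] pointing down, gripper open.
Joint ranges: [-3.08, 3.08], [-0.75, 2.2], [0.22, 2.44], [-1.43, 4.57], [0, 2.65], [-2.85, 2.85]. Speed limits (rad/s): [2.79, 2.79, 3.14, 3.14, 3.14, 3.14].

## Interface

Orientations are given as a unit quaternion [x, y, z, w].
In Python, from rig import robot gives the robot as it stands. The module is installed in compiled form; this text tells all that it offers.
- The arm moves only by the tool play_rows, never from a script. Its arguments are lists of equal length, an entry for each row: "gripper": the closure, from -1 (fully open) to 1 (shut); "delta_pos": the shift along the tool's x, y, z in cm, a list of three; "turn": the turn, a rotation vector about the tool's x, y, z in rad, a list of three. A call has 1 to 12 rows; each row is the pose to reach, as a shift and turn from the pose commanded when the call began, along the tool's axes at that moment; what a row does not reach only later rows make up. A row lasts 1/8 s, in which the tool goes at most 62.5 mm and 10.7 degrees, less where a joint would pass 70% of its speed; a pose out of reach is approached as far as the arm can. A call with a gripper value outside its range is refused whole. The fingers move at their own pace and stop on an object; "squeeze" is the grip in N (left out, the last holds). Time passes only in rows, so rows that repeat a pose let the fingers close. It gives the time, the measured TCP pose, the force, the opening and the grip force at its end, in the units of the state.
- robot.get_obs(): the state, without advancing time (a new reading comes with each control period).
- robot.camera(name): name is "scene" or "side" or "wrist"; returns a dict with "color" (480x640x3 uint8, red, green, blue), "vfov" (degrees; the focal length in pixels is half the picture's height over the tangent of half this angle, whatever the lens; pixels are square), "cx", "cy" (the principal point, pixels), "R" (3x3) and "t" (3): a world point X has camera coordinates R X + t. Camera axes: x right, y down, z forward; pixel columns grow to the right and rows downward; lengths in m; the calibration is good to about 2 mm. A picture is of the moment at which its call begins. There is no depth.
- robot.hand_in(): hands the job in; it is judged then, once.
The state is a dict: "time": time; "q": joint angles; "joint_velocities": joint speeds; "joint_torque": joint torques, N m; "position": TCP position; "tool_rot": TCP orientation; "ft_force": force on the tool from outside, world axes, zero at the start; "moment": the same for the moment, N m; "grip_width": finger opening in m; "grip_force": force on a finger pad.
Only numpy, scipy, OpenCV 4.12 (cv2) and the standard library are available. Lean on these libraries where they do the work, as an engineer would, in place of code of your own. Each camera call takes 0.05 s, during which the arm holds its last target. There are 200 camera calls.

## Task

The tube in the shaker is mixed: put it back fully home in the empty hole of the rack, then move the tall tube from the rack to the shaker's socket, fully home. Then twist the shaker's start knob clockwise to its stop for a moment and let it spring back. Leave the short tubes in the rack where they are and do not shift or knock over anything else on the table.

Things in the scene. Friction and masses are not known exactly. Their poses are not given: they have to be found in the camera images.
- rack: wooden tube rack, a heavy fixed block 104 x 184 x 55 mm (x, y, z). Origin: centre of its underside, on the table. Six holes in two rows of three: row spacing 48 mm along the rack's x, spacing 62 mm along its y. It may stand on the left or on the right of the table, turned up to about 25 degrees. A tube standing home in a hole has its underside 15 mm above the rack's underside.
- rack_hole0 (a point): centre of the mouth (top face level) of one of the six rack holes; hole 27 mm in diameter, 40 mm deep, blind. One of the six holes is empty at the start; which one varies. Its column and row in the rack's frame (mm): x = -24, y = -62.
- rack_hole1 (a point): centre of the mouth (top face level) of one of the six rack holes; hole 27 mm in diameter, 40 mm deep, blind. One of the six holes is empty at the start; which one varies. Its column and row in the rack's frame (mm): x = -24, y = 0.
- rack_hole2 (a point): centre of the mouth (top face level) of one of the six rack holes; hole 27 mm in diameter, 40 mm deep, blind. One of the six holes is empty at the start; which one varies. Its column and row in the rack's frame (mm): x = -24, y = 62.
- rack_hole3 (a point): centre of the mouth (top face level) of one of the six rack holes; hole 27 mm in diameter, 40 mm deep, blind. One of the six holes is empty at the start; which one varies. Its column and row in the rack's frame (mm): x = 24, y = -62.
- rack_hole4 (a point): centre of the mouth (top face level) of one of the six rack holes; hole 27 mm in diameter, 40 mm deep, blind. One of the six holes is empty at the start; which one varies. Its column and row in the rack's frame (mm): x = 24, y = 0.
- rack_hole5 (a point): centre of the mouth (top face level) of one of the six rack holes; hole 27 mm in diameter, 40 mm deep, blind. One of the six holes is empty at the start; which one varies. Its column and row in the rack's frame (mm): x = 24, y = 62.
- shaker: tube shaker, a fixed grey metal box 110 x 200 x 70 mm (x, y, z) with one tube socket in its top at +y and a black start knob on its top at -y. Origin: centre of its underside, on the table. It stands on the side that the rack does not, turned up to about 25 degrees.
- socket (a point): centre of the mouth of the shaker's socket, on its top face, 55 mm from the shaker's centre towards its +y; 27 mm in diameter, 45 mm deep, blind. A tube standing home in it has its underside 25 mm above the shaker's underside.
- start_knob (a joint): turn of the start knob, rad, clockwise seen from above: 0 at rest, 1.10 at its stop. A spring brings it back to 0 when let go; it takes about 0.03 N m to start and 0.14 N m at the stop.
- knob_grip (a point): middle of the start knob's grip bar, on the knob's axis, 25 mm above the shaker's top, 55 mm from the shaker's centre towards its -y; it turns with the knob. The bar is 46 mm long (along this point's x), 12 mm wide (along its y, the way to pinch it) and 30 mm high, its top 15 mm above this point; under it is a 44 mm disc 10 mm high. At rest the bar lies along the shaker's x.
- tall_tube: the tall one, waiting in the rack to be mixed, 125 mm high: closed sample tube, opaque white plastic, straight-sided, 24 mm in diameter all the way up with a black cap of the same diameter on its top 22 mm; bottom edge chamfered; about 35 to 90 g, varies. Origin: centre of its underside, z up along it. 
- mixed_tube: the tube that stands in the shaker's socket at the start, 90 mm high: closed sample tube, opaque white plastic, straight-sided, 24 mm in diameter all the way up with a black cap of the same diameter on its top 22 mm; bottom edge chamfered; about 35 to 90 g, varies. Origin: centre of its underside, z up along it. 
- short_tube_a: one of four short tubes that stand in the rack and stay there, 90 mm high: closed sample tube, opaque white plastic, straight-sided, 24 mm in diameter all the way up with a black cap of the same diameter on its top 22 mm; bottom edge chamfered; about 35 to 90 g, varies. Origin: centre of its underside, z up along it. 
- short_tube_b: one of four short tubes that stand in the rack and stay there, 90 mm high: closed sample tube, opaque white plastic, straight-sided, 24 mm in diameter all the way up with a black cap of the same diameter on its top 22 mm; bottom edge chamfered; about 35 to 90 g, varies. Origin: centre of its underside, z up along it. 
- short_tube_c: one of four short tubes that stand in the rack and stay there, 90 mm high: closed sample tube, opaque white plastic, straight-sided, 24 mm in diameter all the way up with a black cap of the same diameter on its top 22 mm; bottom edge chamfered; about 35 to 90 g, varies. Origin: centre of its underside, z up along it. 
- short_tube_d: one of four short tubes that stand in the rack and stay there, 90 mm high: closed sample tube, opaque white plastic, straight-sided, 24 mm in diameter all the way up with a black cap of the same diameter on its top 22 mm; bottom edge chamfered; about 35 to 90 g, varies. Origin: centre of its underside, z up along it. 
- cup_mid: loose clay cup between rack and shaker, 72 mm across the rim, 110 mm high; origin: centre of its underside
- cup_far_left: loose clay cup, 72 mm across the rim, 120 mm high, at the far left; origin: centre of its underside
- cup_far_right: loose clay cup, 72 mm across the rim, 105 mm high, at the far right; origin: centre of its underside
- glaze_bottle: tall loose bottle, 68 mm in diameter, 235 mm high, beyond the middle cup; origin: centre of its underside
- brush: loose brush lying flat on the table, near the robot on its left; origin: middle of its underside
- clay_weight: loose steel disc weight, 60 mm in diameter, 35 mm high, near the robot on its right; origin: centre of its underside
Things that resemble listed ones, but are neither listed nor needed, are in the scene too. What is shaped like the tall_tube but pink is not meant.

How it is judged:
By the outcome, as a careful person would: the job done as asked, in the order asked, and still so for the second after the job is handed in, with the robot touching nothing.
It also fails if it takes over 72 s, if anything falls off the work surface, if the arm or the gripper's body presses on something with over 40 N, if the wrist force passes 120 N, or if a joint passes its speed limit or range.

## Working session

There is one attempt and no reset: what is moved stays moved. The work goes in short steps, Python scripts to look and compute and a tool call to move; the robot and the scene stay as the last step left them, time stands still between calls to the robot, and variables do not carry over. Pictures are saved under pics/ and viewed, at most 10 in all, crops included, and the job is handed in when it is done.

Besides the shell and the picture viewer there is one more tool, called in YAML: its name, and indented under it one key for each argument. play_rows: Moves the arm, as the interface text tells. Its arguments: {"type":"object","properties":{"gripper":{"type":"array","items":{"type":"number"}},"delta_pos":{"type":"array","items":{"type":"array","items":{"type":"number"}}},"turn":{"type":"array","items":{"type":"array","items":{"type":"number"}}},"squeeze":{"type":"number"}},"required":["gripper","delta_pos","turn"]}

```bash
mkdir -p pics
cat > h.py <<'E'
import numpy as np, cv2, pickle
from rig import robot
def snap(n,f):
    c=robot.camera(n); pickle.dump(c,open(f'pics/{f}.pkl','wb')); cv2.imwrite(f'pics/{f}.png',c['color'][:,:,::-1]); return c
def load(f): return pickle.load(open(f'pics/{f}.pkl','rb'))
def foc(c): return 240/np.tan(np.radians(c['vfov'])/2)
def ray(c,u,v,z):
    R,t=np.array(c['R']),np.array(c['t']); o=-R.T@t
    d=R.T@np.array([(u-c['cx'])/foc(c),(v-c['cy'])/foc(c),1]); return o+d*(z-o[2])/d[2]
def proj(c,X):
    p=np.array(c['R'])@np.array(X)+np.array(c['t']); return np.array([c['cx'],c['cy']])+foc(c)*p[:2]/p[2]
E
python3 - <<'E'
from h import *
for n in ['scene','side','wrist']:
    c=snap(n,n+'0'); print(n,c['vfov'],c['cx'],c['cy'],np.round(-np.array(c['R']).T@c['t'],3))
o=robot.get_obs(); print(o)
a=[cv2.imread(f'pics/{n}0.png') for n in ['scene','side','wrist']]
E
```

```text
scene 55.9310599802133 321.1682638483448 239.1885429177943 [ 1.173 -0.312  0.661]
side 57.154747297876945 330.3953743709032 238.42875497776478 [0.207 0.52  0.705]
wrist 71.83100480931635 317.6429176940637 240.958349773574 [0.071 0.626 0.384]
{'time': 0.15, 'q': array([ 1.15050304e+00,  5.28269602e-01,  1.43357582e+00, -1.77518801e-05,
        1.18139347e+00, -1.78532732e-01]), 'joint_velocities': array([ 1.26626540e-03, -2.26895691e-03, -3.66743994e-03,  6.26342252e-05,
        8.38035207e-05, -5.05324307e-04]), 'joint_torque': array([-1.76769372e-04, -4.40431130e+01, -1.76842582e+01,  6.32980932e-02,
        5.53536101e-02, -9.85115435e-05]), 'position': array([0.1494035 , 0.6063203 , 0.22179623]), 'tool_rot': array([ 1.20582713e-01,  9.92702942e-01, -7.88919611e-04, -2.34943239e-04]), 'ft_force': array([-0.24159336,  0.57869523, -1.46386751]), 'moment': array([-0.05951727,  0.004185  ,  0.00904378]), 'grip_force': 0.0, 'grip_width': 0.08689006975683843}
```

View pics/scene0.png

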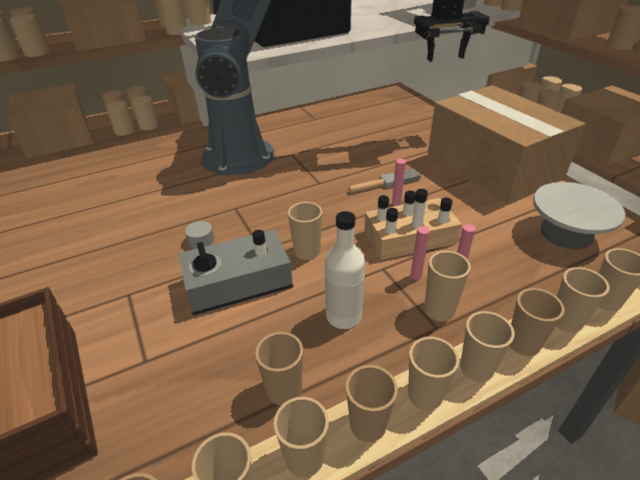

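View pics/side0.png

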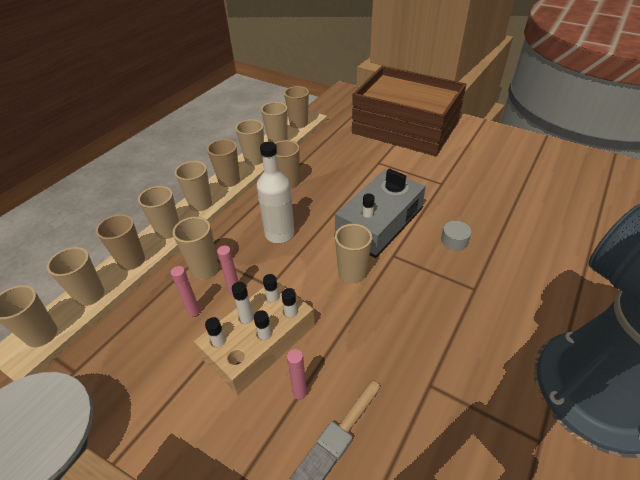

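The rack is on the left and the shaker on the right. In side view, the candidates for the tall tube are:
- White with a black cap and taller than its neighbours, cap at about (240,290).
- Short white tubes at (215,327), (262,320), (289,297) and (271,282).
- Pink tubes at (182,290), (227,268) and (297,370), which are not meant.

I choose the tube at (240,290). The empty hole is at about (236,357), and the mixed tube's cap is at (369,201).

Run:
```python
from h import *
for n,rois in [('side0',[(190,260,130,110),(350,165,80,60)]),('scene0',[(365,180,100,60),(180,225,110,60)])]:
    c=load(n); im=c['color']; m=(im.max(2)<50).astype(np.uint8)
    for x,y,w,h in rois:
        k,l,s,ce=cv2.connectedComponentsWithStats(m[y:y+h,x:x+w])
        for i in range(1,k):
            if s[i,4]>25: print(n,(ce[i]+[x,y]).round(1),s[i]+[x,y,0,0,0])
a=cv2.imread('pics/side0.png')[255:395,185:325]; b=cv2.imread('pics/scene0.png')[175:275,360:470]
a2=cv2.resize(a,(420,420),interpolation=2); b2=cv2.resize(b,(380,345),interpolation=2)
o=np.zeros((420,800,3),np.uint8);o[:,:420]=a2;o[:345,420:]=b2; cv2.imwrite('pics/crop.png',o)
```

```text
side0 [269.7 282.2] [263 274  14  17 185]
side0 [239.2 290.5] [232 282  15  18 219]
side0 [288.3 296.6] [282 288  14  18 194]
side0 [261.1 319.1] [254 311  15  18 212]
side0 [213.  326.2] [205 318  17  18 221]
side0 [394.7 180.7] [386 169  20  23 362]
side0 [368.1 200.2] [363 194  11  14 134]
side0 [412.  211.2] [405 198  18  27 164]
scene0 [415.5 195.9] [405 189  22  15 238]
scene0 [383.  201.7] [378 196  10  12 104]
scene0 [445.5 204.2] [441 198  10  13 114]
scene0 [391.5 214.3] [387 208  10  13 117]
scene0 [258.3 237. ] [253 230  12  15 141]
scene0 [203.5 260. ] [193 242  23  30 376]
```

View pics/crop.png

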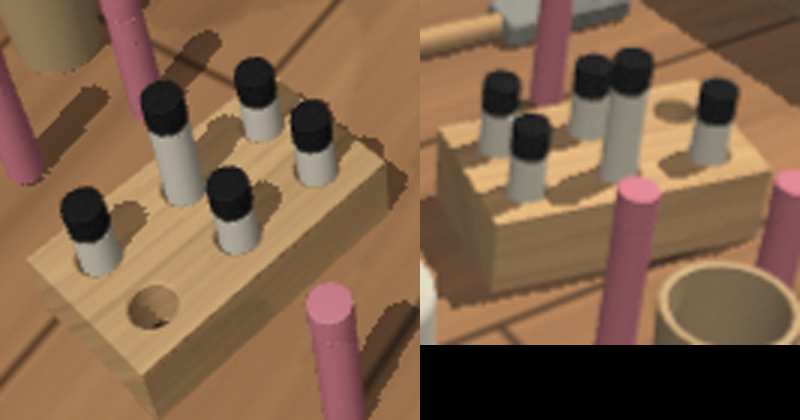

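The crop confirms it: the tall tube is in the middle of the far row, and the empty hole is at the near-left corner (x −24, y +62). I fit both poses next.

Run:
```python
from h import *
from scipy.optimize import least_squares
S,C=load('side0'),load('scene0')
zs=.094;zt=.129
def W(p,x,y,z): c,s=np.cos(p[2]),np.sin(p[2]); return [p[0]+c*x-s*y,p[1]+s*x+c*y,z]
ob=[(S,24,62,zs,213,326.2),(S,24,0,zt,239.2,290.5),(S,24,-62,zs,269.7,282.2),(S,-24,0,zs,261.1,319.1),(S,-24,-62,zs,288.3,296.6),
 (C,24,-62,zs,391.5,214.3),(C,-24,-62,zs,383,201.7),(C,24,62,zs,445.5,204.2)]
def fit(ob,p0):
    f=lambda p:np.concatenate([proj(c,W(p,x/1e3,y/1e3,z))-[u,v] for c,x,y,z,u,v in ob])
    r=least_squares(f,p0); print(r.x.round(4),np.degrees(r.x[2]).round(2),np.round(r.fun.reshape(-1,2),1).tolist()); return r.x
p=fit(ob,[.5,.25,0])
for nm,x,y in [('empty',-.024,.062),('tall',.024,0)]: print(nm,np.round(W(p,x,y,0),4))
ob2=[(S,0,55,.025+.079,368.1,200.2),(C,0,55,.104,258.3,237.0)]
for c,u,v in [(S,368.1,200.2),(C,258.3,237)]: print('mix',ray(c,u,v,.104).round(4))
for c,u,v in [(S,394.7,180.7),(C,203.5,260)]: print('knob',ray(c,u,v,.095).round(4))
# rack hole check
print('hole side',ray(S,185+153/3,255+307/3,.055).round(4), 'scene',ray(C,360+(677-420)*110/380,175+110*100/345,.055).round(4))
for n in ['side0','scene0']:
    im=cv2.imread(f'pics/{n}.png')
    cr=im[155:265,325:435] if n=='side0' else im[220:320,170:300]
    cv2.imwrite(f'pics/s_{n}.png',cr)
a=cv2.resize(cv2.imread('pics/s_side0.png'),(400,400),interpolation=2); b=cv2.resize(cv2.imread('pics/s_scene0.png'),(400,308),interpolation=2)
o=np.zeros((400,800,3),np.uint8);o[:,:400]=a;o[:308,400:]=b;cv2.imwrite('pics/crop2.png',o)
o=robot.get_obs();from scipy.spatial.transform import Rotation as Ro
print(Ro.from_quat(o['tool_rot']).as_matrix().round(3))
```

```text
[ 0.5496  0.2216 -0.2038] -11.68 [[0.1, 0.1], [0.2, 0.2], [0.2, 0.0], [0.1, 0.1], [0.2, 0.2], [0.2, 0.6], [0.2, 0.5], [0.2, 0.5]]
empty [0.5387 0.2872 0.    ]
tall [0.5731 0.2168 0.    ]
mix [ 0.5086 -0.1192  0.104 ]
mix [ 0.5067 -0.1195  0.104 ]
knob [ 0.4929 -0.2175  0.095 ]
knob [ 0.5103 -0.2315  0.095 ]
hole side [0.5369 0.2884 0.055 ] scene [0.5398 0.2901 0.055 ]
[[-0.971  0.239 -0.001]
 [ 0.239  0.971 -0.002]
 [ 0.    -0.002 -1.   ]]
```

View pics/crop2.png

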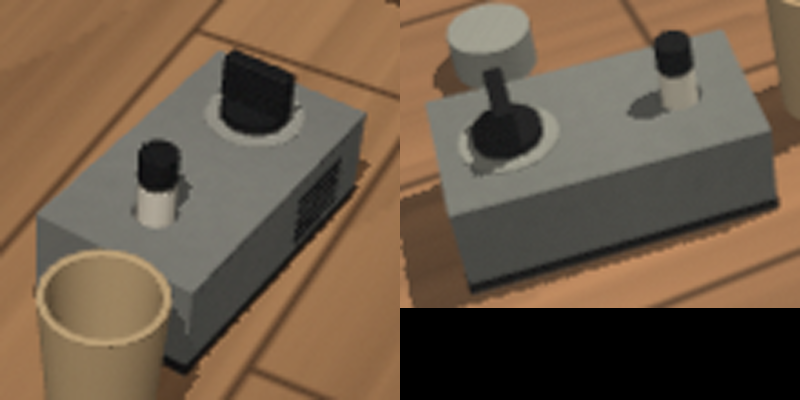

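Run:
```python
from h import *
from scipy.optimize import least_squares
S,C=load('side0'),load('scene0')
def W(p,x,y,z): c,s=np.cos(p[2]),np.sin(p[2]); return [p[0]+c*x-s*y,p[1]+s*x+c*y,z]
ob=[(S,0,55,.104,368.1,200.2),(C,0,55,.104,258.3,237),
(S,55,-100,.07,386,170),(S,-55,-100,.07,425.4,186.1),(S,55,100,.07,335.5,214.1),(S,-55,100,.07,377.3,235.3),
(C,-55,-100,.07,178.8,253.5),(C,-55,100,.07,274.7,230.4),(C,55,100,.07,289.6,262.3),(C,55,-100,.07,186.3,289.2),(S,0,-55,.07,395,186.5)]
f=lambda p:np.concatenate([proj(c,W(p,x/1e3,y/1e3,z))-[u,v] for c,x,y,z,u,v in ob])
r=least_squares(f,[.5,-.17,.2],loss='soft_l1'); p=r.x
print(p.round(4),np.degrees(p[2]),np.round(f(p).reshape(-1,2),1).tolist())
print('socket',np.round(W(p,0,.055,.07),4),'knob',np.round(W(p,0,-.055,.07),4))
for n,c,u,v in [('bottle S',S,279,238),('bottle C',C,345,323),('cup S',S,353,278),('cup C',C,306,256),('pink S',S,193,315),('pink2',S,235,290),('pink3',S,299,395)]: print(n,ray(c,u,v,0).round(3))
```

```text
[ 0.5012 -0.1735 -0.1185] -6.790202849730427 [[0.3, 0.3], [0.5, 0.2], [-0.6, -1.5], [0.7, -0.2], [-1.0, -0.6], [0.2, 0.1], [-0.5, -1.0], [0.1, -1.2], [0.8, -0.3], [-0.7, 0.4], [-0.0, 0.2]]
socket [ 0.5077 -0.1188  0.07  ] knob [ 0.4947 -0.2281  0.07  ]
bottle S [ 0.674 -0.013  0.   ]
bottle C [ 0.698 -0.033  0.   ]
cup S [0.474 0.004 0.   ]
cup C [ 0.494 -0.015  0.   ]
pink S [0.695 0.241 0.   ]
pink2 [0.664 0.152 0.   ]
pink3 [0.429 0.269 0.   ]
```

play_rows:
  gripper: [-0.4, -0.4, -0.4, -0.4, -0.4, -0.4, -0.4, -0.4, -0.4, -0.4, -0.4, -0.4]
  delta_pos:
    - [-5, -6, 0]
    - [-10, -12, 0]
    - [-15, -17.8, 0]
    - [-20, -23.8, 0]
    - [-25, -29.7, 0]
    - [-30, -35.7, 0]
    - [-35, -41.6, 0]
    - [-40, -47.5, 0]
    - [-45, -53.5, 0]
    - [-50, -59.4, 0]
    - [-52.1, -61.94, 0]
    - [-52.1, -61.94, 0]
  turn:
    - [0, 0, 0.08]
    - [0, 0, 0.16]
    - [0, 0, 0.24]
    - [0, 0, 0.32]
    - [0, 0, 0.4]
    - [0, 0, 0.48]
    - [0, 0, 0.56]
    - [0, 0, 0.64]
    - [0, 0, 0.7]
    - [0, 0, 0.754]
    - [0, 0, 0.754]
    - [0, 0, 0.754]
  squeeze: 20

```text
time: 1.65
position: [0.4815, -0.0681, 0.2225]
tool_rot: [0.478, 0.878, 0.0, 0.0]
ft_force: [1.3, 0.4, 1.2]
grip_width: 0.061
grip_force: 0.0
```

play_rows:
  gripper: [-0.4, -0.4, -0.4]
  delta_pos:
    - [0, 0, 0]
    - [0, 0, 0]
    - [0, 0, 0]
  turn:
    - [0, 0, 0]
    - [0, 0, 0]
    - [0, 0, 0]

```text
time: 2.02
position: [0.4798, -0.0645, 0.2223]
tool_rot: [0.477, 0.879, -0.0, -0.001]
ft_force: [0.4, -0.1, 0.2]
grip_width: 0.061
grip_force: 0.0
```

```bash
cat >> h.py <<'E'
from scipy.spatial.transform import Rotation as Ro
def st():
    o=robot.get_obs(); M=Ro.from_quat(o['tool_rot']).as_matrix(); print(o['time'],o['position'].round(4),'F',o['ft_force'].round(1),'M',o['moment'].round(2),'w',round(o['grip_width'],4),o['grip_force'],'yang',np.degrees(np.arctan2(M[1,1],M[0,1])).round(2),'q',o['q'].round(2)); return o,M
E
python3 - <<'E'
from h import *
o,M=st(); print(M.round(4)); c=snap('wrist','w1')
print('proj tube top', proj(c,[.5078,-.1190,.115]), 'to', M.T@(np.array([.5078,-.1190,.095+.019*-1])-o['position'])*100)
E
```

```text
2.025 [ 0.4798 -0.0645  0.2223] F [ 0.4 -0.1  0.2] M [-0.11 -0.01  0.02] w 0.061 0.0 yang 33.03 q [-0.37  0.34  1.78  0.    1.03 -0.94]
[[-5.451e-01  8.383e-01 -1.500e-03]
 [ 8.383e-01  5.451e-01  8.000e-04]
 [ 1.500e-03 -8.000e-04 -1.000e+00]]
proj tube top [311.28874119 303.53402388] to [-6.1119686  -0.61107502 14.62438825]
```

View pics/w1.png

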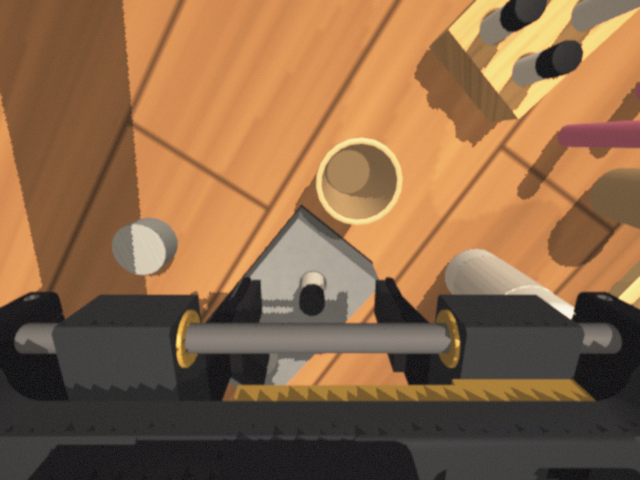

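The wrist view shows the cap top at about (312,300), within 3 px of the prediction of (311,303). The shaker pose is good, so I move on to the grasp.

play_rows:
  gripper: [-0.4, -0.4, -0.4, -0.4, -0.4, -0.4, -0.4, -0.4]
  delta_pos:
    - [-6.1, -0.6, 0]
    - [-6.1, -0.6, 2]
    - [-6.1, -0.6, 5]
    - [-6.1, -0.6, 8]
    - [-6.1, -0.6, 11]
    - [-6.1, -0.6, 13.5]
    - [-6.1, -0.6, 14.6]
    - [-6.1, -0.6, 14.6]
  turn:
    - [0, 0, 0]
    - [0, 0, 0]
    - [0, 0, 0]
    - [0, 0, 0]
    - [0, 0, 0]
    - [0, 0, 0]
    - [0, 0, 0]
    - [0, 0, 0]

```text
time: 3.08
position: [0.5088, -0.1196, 0.0763]
tool_rot: [0.477, 0.879, -0.0, -0.001]
ft_force: [0.3, -0.1, -0.5]
grip_width: 0.061
grip_force: 0.0
```

play_rows:
  gripper: [0, 0.3, 0.6, 0.6, 0.6, 0.6]
  delta_pos:
    - [0, 0, 0]
    - [0, 0, 0]
    - [0, 0, 0]
    - [0, 0, 0]
    - [0, 0, 0]
    - [0, 0, 0]
  turn:
    - [0, 0, 0]
    - [0, 0, 0]
    - [0, 0, 0]
    - [0, 0, 0]
    - [0, 0, 0]
    - [0, 0, 0]
  squeeze: 20

```text
time: 3.82
position: [0.5092, -0.1206, 0.0767]
tool_rot: [0.478, 0.879, 0.0, 0.0]
ft_force: [-0.1, 0.6, 2.0]
grip_width: 0.0234
grip_force: 20.0
```

Run:
```python
from h import *
o,M=st(); print('off',M.T@(np.array([.5078,-.1190,.076])-o['position'])*1000)
```

```text
3.825 [ 0.5092 -0.1206  0.0767] F [-0.1  0.6  2. ] M [-0.04  0.02 -0.01] w 0.0234 19.99983910471201 yang 32.94 q [-0.45  0.62  1.81  0.    0.71 -1.02]
off [ 2.09738494 -0.35491688  0.73222678]
```

play_rows:
  gripper: [0.6, 0.6, 0.6, 0.6, 0.6, 0.6, 0.6]
  delta_pos:
    - [0, 0, -1]
    - [0, 0, -3]
    - [0, 0, -6]
    - [0, 0, -10]
    - [0, 0, -14]
    - [0, 0, -15]
    - [0, 0, -15]
  turn:
    - [0, 0, 0]
    - [0, 0, 0]
    - [0, 0, 0]
    - [0, 0, 0]
    - [0, 0, 0]
    - [0, 0, 0]
    - [0, 0, 0]

```text
time: 4.7
position: [0.509, -0.1204, 0.2268]
tool_rot: [0.478, 0.879, 0.0, 0.0]
ft_force: [0.2, 0.2, -0.4]
grip_width: 0.0234
grip_force: 20.0
```

Run:
```python
from h import *
o,M=st(); w=o['position'].copy()
d=np.array([.5387,.2872])-[.5078,-.1190]; print('delta', (M.T@np.array([*d,0]))*100)
c=snap('side','s2'); p=o['position']; 
for dx in (0,): print('expected cap mid px',proj(c,p+[0,0,-.076+.104+.0]), proj(c,[.5092,-.1206,p[2]-.0767+.104]))
im=c['color'];m=(im.max(2)<50).astype(np.uint8); cv2.imwrite('pics/s2c.png',cv2.resize(im[60:260,280:480,::-1],(600,600),interpolation=2))
```

```text
4.7 [ 0.509  -0.1204  0.2268] F [ 0.2  0.2 -0.4] M [-0.06  0.03  0.01] w 0.0234 19.999625067575835 yang 32.95 q [-0.45  0.38  1.68  0.    1.07 -1.02]
delta [ 3.24068372e+01  2.46845958e+01 -1.15823274e-02]
expected cap mid px [372.11575895 137.46219647] [372.03578644 137.70718384]
```

View pics/s2c.png

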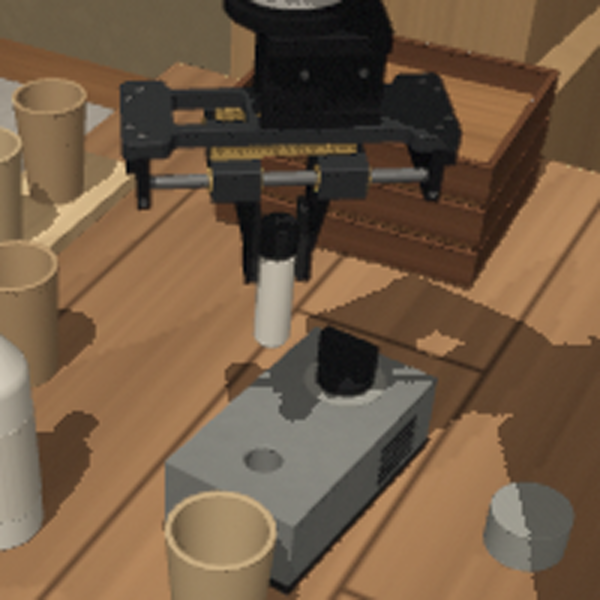

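The tube is held upright and the empty socket shows at about (368,213). Next I carry it above the empty hole.

play_rows:
  gripper: [0.6, 0.6, 0.6, 0.6, 0.6, 0.6, 0.6, 0.6, 0.6, 0.6, 0.6, 0.6]
  delta_pos:
    - [2, 1.5, 0]
    - [6, 4.6, 0]
    - [10, 7.6, 0]
    - [14, 10.7, 0]
    - [18, 13.7, 0]
    - [22, 16.8, 0]
    - [26, 19.8, 0]
    - [29.5, 22.5, 0]
    - [31.5, 24, 0]
    - [32.4, 24.7, 0]
    - [32.4, 24.7, 0]
    - [32.4, 24.7, 0]
  turn:
    - [0, 0, 0]
    - [0, 0, 0]
    - [0, 0, 0]
    - [0, 0, 0]
    - [0, 0, 0]
    - [0, 0, 0]
    - [0, 0, 0]
    - [0, 0, 0]
    - [0, 0, 0]
    - [0, 0, 0]
    - [0, 0, 0]
    - [0, 0, 0]

```text
time: 6.25
position: [0.5399, 0.2845, 0.2259]
tool_rot: [0.478, 0.878, -0.001, -0.0]
ft_force: [0.2, 0.0, -1.2]
grip_width: 0.0231
grip_force: 20.0
```

Run:
```python
from h import *
o,M=st(); d=np.array([.5387,.2872])-[.5078,-.1190]+[.5092,-.1206]
print('resid cm',(M.T@np.array([*(d-o['position'][:2]),0]))*100)
c=load('s2'); print('socket',ray(c,280+263/3,60+460/3,.07))
c=load('side0'); im=c['color'][340:375,222:252]; 
c=snap('side','s3'); print('pred tube bottom axis',proj(c,[*o['position'][:2],.175]),proj(c,[*(o['position'][:2]-d+[.5387,.2872]),.175]), 'hole',proj(c,[.5387,.2872,.055]))
a=c['color'][220:420,140:340,::-1]; cv2.imwrite('pics/s3c.png',cv2.resize(a,(600,600),interpolation=2))
```

```text
6.25 [0.5399 0.2845 0.2259] F [ 0.2  0.  -1.2] M [-0.06  0.01  0.04] w 0.0231 19.999521643621847 yang 32.88 q [ 0.3   0.5   1.47 -0.    1.17 -0.27]
resid cm [ 0.08250272  0.07585048 -0.00013432]
socket [ 0.50648995 -0.11667003  0.07      ]
pred tube bottom axis [222.40836992 312.29004886] [222.41787461 313.48492908] hole [235.59418117 356.26604556]
```

View pics/s3c.png

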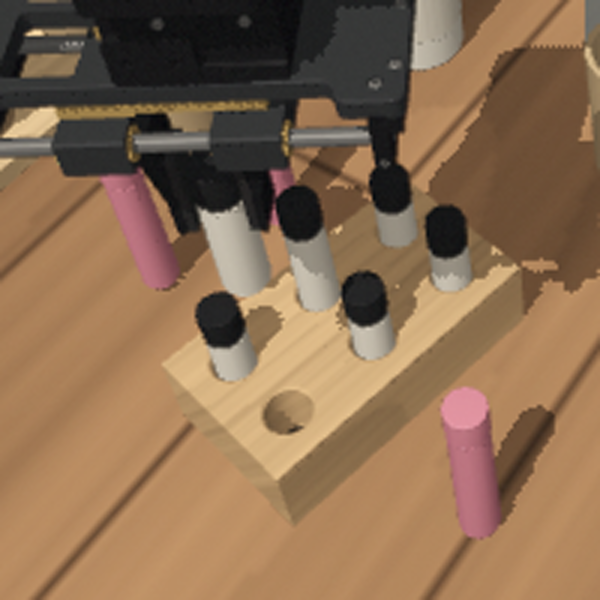

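The tube bottom is at (222,313.5) and the hole at (236,356.7), both as predicted. Descending now.

play_rows:
  gripper: [0.6, 0.6, 0.6, 0.6, 0.6, 0.6, 0.6, 0.6, 0.6, 0.6, 0.6, 0.6]
  delta_pos:
    - [0.1, 0.1, 1]
    - [0.1, 0.1, 4]
    - [0.1, 0.1, 7]
    - [0.1, 0.1, 9]
    - [0.1, 0.1, 10.5]
    - [0.1, 0.1, 11]
    - [0.1, 0.1, 11.4]
    - [0.1, 0.1, 11.8]
    - [0.1, 0.1, 12.2]
    - [0.1, 0.1, 12.6]
    - [0.1, 0.1, 13]
    - [0.1, 0.1, 13]
  turn:
    - [0, 0, 0]
    - [0, 0, 0]
    - [0, 0, 0]
    - [0, 0, 0]
    - [0, 0, 0]
    - [0, 0, 0]
    - [0, 0, 0]
    - [0, 0, 0]
    - [0, 0, 0]
    - [0, 0, 0]
    - [0, 0, 0]
    - [0, 0, 0]

```text
time: 7.8
position: [0.5402, 0.287, 0.0961]
tool_rot: [0.478, 0.879, -0.0, -0.0]
ft_force: [0.1, 0.2, 0.4]
grip_width: 0.0237
grip_force: 20.0
```

Run:
```python
from h import *
st()
```

```text
7.8 [0.5402 0.287  0.0961] F [0.1 0.2 0.4] M [-0.1   0.04  0.03] w 0.0237 19.999649378587492 yang 32.95 q [ 0.31  0.67  1.57 -0.    0.9  -0.27]
```

play_rows:
  gripper: [0.6, 0.6, 0.6, 0.6, 0.6, 0.6, 0.6, 0.6]
  delta_pos:
    - [0, 0, 0.6]
    - [0, 0, 1.2]
    - [0, 0, 1.8]
    - [0, 0, 2.4]
    - [0, 0, 2.7]
    - [0, 0, 2.9]
    - [0, 0, 3.1]
    - [0, 0, 3.1]
  turn:
    - [0, 0, 0]
    - [0, 0, 0]
    - [0, 0, 0]
    - [0, 0, 0]
    - [0, 0, 0]
    - [0, 0, 0]
    - [0, 0, 0]
    - [0, 0, 0]

```text
time: 8.8
position: [0.5406, 0.2872, 0.0667]
tool_rot: [0.478, 0.879, 0.0, 0.0]
ft_force: [-1.8, -0.7, 5.3]
grip_width: 0.0233
grip_force: 20.0
```

play_rows:
  gripper: [0.3, 0, 0, 0, 0, 0, 0, 0, 0, 0, 0, 0]
  delta_pos:
    - [0, 0, 0]
    - [0, 0, 0]
    - [0, 0, 0]
    - [0, 0, -0.5]
    - [0, 0, -2]
    - [0, 0, -5]
    - [0, 0, -9]
    - [0, 0, -13]
    - [0, 0, -13.5]
    - [-4, -0.5, -13.5]
    - [-7.7, -1.1, -13.5]
    - [-7.7, -1.1, -13.5]
  turn:
    - [0, 0, 0]
    - [0, 0, 0]
    - [0, 0, 0]
    - [0, 0, 0]
    - [0, 0, 0]
    - [0, 0, 0]
    - [0, 0, 0]
    - [0, 0, 0]
    - [0, 0, 0]
    - [0, 0, 0]
    - [0, 0, 0]
    - [0, 0, 0]

```text
time: 10.3
position: [0.5738, 0.2142, 0.2002]
tool_rot: [0.479, 0.878, -0.0, -0.0]
ft_force: [0.2, -0.6, -0.5]
grip_width: 0.0438
grip_force: 0.0
```

Run:
```python
from h import *
o,M=st(); c=snap('wrist','w4'); s=snap('side','s4')
print('move cm',(M.T@(np.array([.5731,.2168,.091])-o['position']))*100)
a=cv2.resize(s['color'][220:420,140:340,::-1],(400,400)); b=cv2.resize(c['color'][:,:,::-1],(400,300))
z=np.zeros((400,800,3),np.uint8); z[:,:400]=a; z[:300,400:]=b; cv2.imwrite('pics/v4.png',z)
# mixed cap centroid check
im=s['color'];m=(im.max(2)<50).astype(np.uint8); k,l,st_,ce=cv2.connectedComponentsWithStats(m)
print('pred',proj(s,[.5387,.2872,.094])); print([ (ce[i].round(1).tolist(),st_[i].tolist()) for i in range(1,k) if st_[i,4]>100 and 190<ce[i][0]<330 and 270<ce[i][1]<380])
```

```text
10.3 [0.5738 0.2142 0.2002] F [ 0.2 -0.6 -0.5] M [-0.01  0.03 -0.06] w 0.0438 0.0 yang 32.74 q [ 0.18  0.54  1.49 -0.    1.12 -0.4 ]
move cm [ 0.25585435  0.0896789  10.91931128]
pred [231.48659264 343.66026466]
[([269.8, 282.0], [263, 274, 14, 17, 191]), ([239.3, 290.5], [232, 282, 15, 18, 218]), ([288.2, 296.6], [282, 289, 14, 17, 186]), ([261.0, 319.1], [254, 311, 15, 17, 206]), ([212.8, 326.1], [205, 318, 16, 17, 209]), ([230.4, 343.7], [223, 335, 16, 18, 229])]
```

View pics/v4.png

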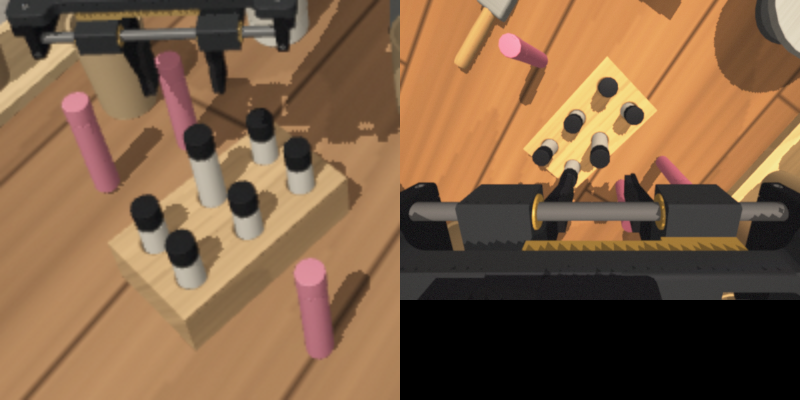

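Run:
```python
from h import *
c=load('w4'); f=lambda X:(proj(c,X)/1.6+[400,0]).round(0)
P=[.5496,.2216];a=-.2038
for x in(-24,24):
  for y in(-62,0,62): 
    z=.14 if (x,y)==(24,0) else .105
    print(x,y,f([P[0]+np.cos(a)*x/1e3-np.sin(a)*y/1e3,P[1]+np.sin(a)*x/1e3+np.cos(a)*y/1e3,z]))
print('tcp',f([.5738,.2142,.2002]))
```

```text
-24 -62 [540. 158.]
-24 0 [572. 124.]
-24 62 [607.  87.]
24 -62 [568. 181.]
24 0 [600. 159.]
24 62 [635. 116.]
tcp [599. 185.]
```

The mixed tube is home, with its cap at the predicted pixel. The tall tube lines up between the fingers, so I descend and grasp.

play_rows:
  gripper: [0, 0, 0, 0, 0, 0, 0, 0, 0.3, 0.6, 0.6, 0.6]
  delta_pos:
    - [0.2, 0.1, 0]
    - [0.2, 0.1, 1]
    - [0.2, 0.1, 3]
    - [0.2, 0.1, 6]
    - [0.2, 0.1, 9]
    - [0.2, 0.1, 10.9]
    - [0.2, 0.1, 10.9]
    - [0.2, 0.1, 10.9]
    - [0.2, 0.1, 10.9]
    - [0.2, 0.1, 10.9]
    - [0.2, 0.1, 10.9]
    - [0.2, 0.1, 10.9]
  turn:
    - [0, 0, 0]
    - [0, 0, 0]
    - [0, 0, 0]
    - [0, 0, 0]
    - [0, 0, 0]
    - [0, 0, 0]
    - [0, 0, 0]
    - [0, 0, 0]
    - [0, 0, 0]
    - [0, 0, 0]
    - [0, 0, 0]
    - [0, 0, 0]

```text
time: 11.9
position: [0.5732, 0.2188, 0.0922]
tool_rot: [0.478, 0.879, 0.0, 0.0]
ft_force: [-0.3, -0.4, 2.7]
grip_width: 0.0237
grip_force: 20.0
```

play_rows:
  gripper: [0.6, 0.6, 0.6]
  delta_pos:
    - [0, 0, 0]
    - [0, 0, 0]
    - [0, 0, 0]
  turn:
    - [0, 0, 0]
    - [0, 0, 0]
    - [0, 0, 0]

```text
time: 12.28
position: [0.5733, 0.2188, 0.0921]
tool_rot: [0.478, 0.879, 0.0, 0.0]
ft_force: [-1.0, -0.4, 6.1]
grip_width: 0.0236
grip_force: 20.0
```

Run:
```python
from h import *
o,M=st(); print((M.T@np.array([.5077-.5731,-.1190-.2168,0]))*100)
```

```text
12.275 [0.5733 0.2188 0.0921] F [-1.  -0.4  6.1] M [-0.04  0.16  0.  ] w 0.0236 19.999711235286668 yang 32.94 q [ 0.18  0.68  1.57  0.    0.89 -0.39]
[-2.46246502e+01 -2.37489882e+01 -1.26535877e-02]
```

play_rows:
  gripper: [0.6, 0.6, 0.6, 0.6, 0.6, 0.6, 0.6, 0.6]
  delta_pos:
    - [0, 0, -0.5]
    - [0, 0, -1.5]
    - [0, 0, -4]
    - [0, 0, -8]
    - [0, 0, -12]
    - [0, 0, -14]
    - [0, 0, -14]
    - [0, 0, -14]
  turn:
    - [0, 0, 0]
    - [0, 0, 0]
    - [0, 0, 0]
    - [0, 0, 0]
    - [0, 0, 0]
    - [0, 0, 0]
    - [0, 0, 0]
    - [0, 0, 0]

```text
time: 13.28
position: [0.5719, 0.2185, 0.2305]
tool_rot: [0.478, 0.879, -0.001, -0.001]
ft_force: [-0.7, 0.2, -1.1]
grip_width: 0.0237
grip_force: 20.0
```

play_rows:
  gripper: [0.6, 0.6, 0.6, 0.6, 0.6, 0.6, 0.6, 0.6, 0.6, 0.6, 0.6]
  delta_pos:
    - [-2, -1.9, 0]
    - [-5, -4.8, 0]
    - [-8.5, -8.2, 0]
    - [-12, -11.6, 0]
    - [-15.5, -15, 0]
    - [-19, -18.3, 0]
    - [-22, -21.2, 0]
    - [-24, -23.1, 0]
    - [-24.6, -23.7, 0]
    - [-24.6, -23.7, 0]
    - [-24.6, -23.7, 0]
  turn:
    - [0, 0, 0]
    - [0, 0, 0]
    - [0, 0, 0]
    - [0, 0, 0]
    - [0, 0, 0]
    - [0, 0, 0]
    - [0, 0, 0]
    - [0, 0, 0]
    - [0, 0, 0]
    - [0, 0, 0]
    - [0, 0, 0]

```text
time: 14.65
position: [0.5076, -0.1154, 0.2312]
tool_rot: [0.477, 0.879, 0.0, -0.001]
ft_force: [0.7, -0.1, -0.7]
grip_width: 0.0234
grip_force: 20.0
```

Run:
```python
from h import *
o,M=st(); t=np.array([.5733,.2188])+[.5077-.5731,-.1190-.2168]
print('resid',(M.T@np.array([*(t-o['position'][:2]),0]))*100)
c=snap('side','s5'); off=np.array([.5731-.5733,.2168-.2188]); zb=o['position'][2]-.0921+.015
print('pred bottom',(proj(c,[*(o['position'][:2]+off),zb])-[300,90])*4,'socket',(proj(c,[.5077,-.119,.07])-[300,90])*4)
cv2.imwrite('pics/s5c.png',cv2.resize(c['color'][90:240,300:450,::-1],(600,600),interpolation=2))
```

```text
14.65 [ 0.5076 -0.1154  0.2312] F [ 0.7 -0.1 -0.7] M [-0.07  0.07  0.03] w 0.0234 19.999245854560286 yang 33.01 q [-0.44  0.38  1.68  0.    1.08 -1.01]
resid [-0.1531033  -0.06552441 -0.00017427]
pred bottom [277.55122863 367.47067948] socket [270.683705  490.0420973]
```

View pics/s5c.png

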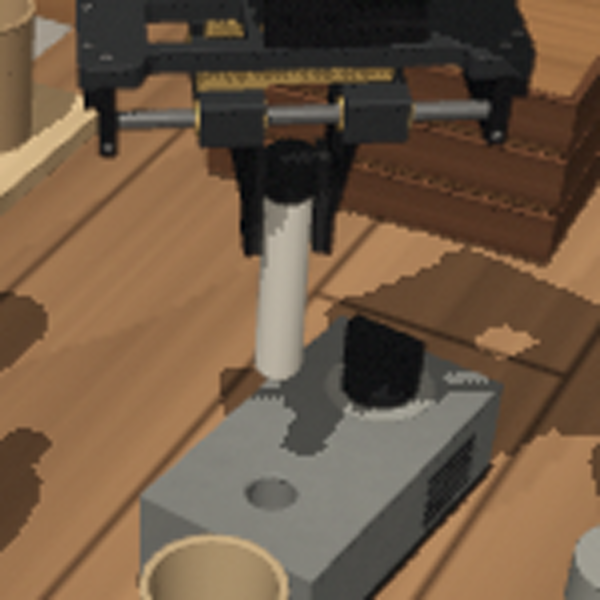

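The tube bottom is at crop (279,365) and the socket at (271,493), within 1 mm of prediction. Descending with force checks.

play_rows:
  gripper: [0.6, 0.6, 0.6, 0.6, 0.6, 0.6, 0.6, 0.6, 0.6, 0.6, 0.6]
  delta_pos:
    - [-0.1, -0.05, 0.5]
    - [-0.1, -0.05, 2]
    - [-0.1, -0.05, 5]
    - [-0.1, -0.05, 7]
    - [-0.1, -0.05, 7.8]
    - [-0.1, -0.05, 8.2]
    - [-0.1, -0.05, 8.5]
    - [-0.1, -0.05, 8.8]
    - [-0.1, -0.05, 9.1]
    - [-0.1, -0.05, 9.4]
    - [-0.1, -0.05, 9.4]
  turn:
    - [0, 0, 0]
    - [0, 0, 0]
    - [0, 0, 0]
    - [0, 0, 0]
    - [0, 0, 0]
    - [0, 0, 0]
    - [0, 0, 0]
    - [0, 0, 0]
    - [0, 0, 0]
    - [0, 0, 0]
    - [0, 0, 0]

```text
time: 16.08
position: [0.5077, -0.1176, 0.1374]
tool_rot: [0.478, 0.879, -0.0, -0.0]
ft_force: [-0.2, -0.3, -1.9]
grip_width: 0.0238
grip_force: 20.0
```

play_rows:
  gripper: [0.6, 0.6, 0.6, 0.6, 0.6, 0.6, 0.6, 0.6, 0.6]
  delta_pos:
    - [0, 0, 0.6]
    - [0, 0, 1.2]
    - [0, 0, 1.8]
    - [0, 0, 2.4]
    - [0, 0, 3]
    - [0, 0, 3.3]
    - [0, 0, 3.5]
    - [0, 0, 3.7]
    - [0, 0, 3.7]
  turn:
    - [0, 0, 0]
    - [0, 0, 0]
    - [0, 0, 0]
    - [0, 0, 0]
    - [0, 0, 0]
    - [0, 0, 0]
    - [0, 0, 0]
    - [0, 0, 0]
    - [0, 0, 0]

```text
time: 17.2
position: [0.5081, -0.1179, 0.102]
tool_rot: [0.477, 0.879, -0.0, 0.001]
ft_force: [-2.5, 0.5, 8.2]
grip_width: 0.0239
grip_force: 20.0
```

play_rows:
  gripper: [0.3, 0, 0, 0, 0, 0, 0, 0, 0]
  delta_pos:
    - [0, 0, 0]
    - [0, 0, 0]
    - [0, 0, 0]
    - [0, 0, -0.5]
    - [0, 0, -2]
    - [0, 0, -5]
    - [0, 0, -8.5]
    - [0, 0, -10]
    - [0, 0, -10]
  turn:
    - [0, 0, 0]
    - [0, 0, 0]
    - [0, 0, 0]
    - [0, 0, 0]
    - [0, 0, 0]
    - [0, 0, 0]
    - [0, 0, 0]
    - [0, 0, 0]
    - [0, 0, 0]

```text
time: 18.32
position: [0.5085, -0.118, 0.2018]
tool_rot: [0.478, 0.879, 0.0, 0.001]
ft_force: [-0.1, -0.5, -0.5]
grip_width: 0.0436
grip_force: 0.0
```

play_rows:
  gripper: [0, 0, 0, 0, 0, 0, 0, 0, 0]
  delta_pos:
    - [-2, -1.7, 0]
    - [-5, -4.2, 0]
    - [-8.5, -7.1, 0]
    - [-8.5, -7.1, 0]
    - [-8.5, -7.1, 0]
    - [-8.5, -7.1, 0]
    - [-8.5, -7.1, 0]
    - [-8.5, -7.1, 0]
    - [-8.5, -7.1, 0]
  turn:
    - [0, 0, -0.15]
    - [0, 0, -0.3]
    - [0, 0, -0.45]
    - [0, 0, -0.6]
    - [0, 0, -0.75]
    - [0, 0, -0.876]
    - [0, 0, -0.876]
    - [0, 0, -0.876]
    - [0, 0, -0.876]

```text
time: 19.45
position: [0.4944, -0.2274, 0.2002]
tool_rot: [0.06, 0.998, 0.0, -0.0]
ft_force: [0.2, 0.3, -0.1]
grip_width: 0.0436
grip_force: 0.0
```

Run:
```python
from h import *
o,M=st(); print('move',(M.T@(np.array([.4947,-.2281,.090])-o['position']))*100)
c=snap('side','s6'); w=snap('wrist','w6'); 
a=cv2.resize(c['color'][90:240,300:450,::-1],(400,400),interpolation=2); b=cv2.resize(w['color'][:,:,::-1],(400,300))
z=np.zeros((400,800,3),np.uint8); z[:,:400]=a; z[:300,400:]=b; cv2.imwrite('pics/v6.png',z)
print('pred cap mid tall',(proj(c,[.5077,-.1188,.139])-[300,90])*8/3,'knob top in w', proj(w,[.4947,-.2281,.11])/1.6+[400,0], proj(w,[.4947+.0228,-.2281-.0027,.11])/1.6+[400,0])
```

```text
19.45 [ 0.4944 -0.2274  0.2002] F [ 0.2  0.3 -0.1] M [ 0.    0.01 -0.05] w 0.0436 0.0 yang 83.09 q [-0.64  0.45  1.66  0.    1.03 -2.09]
move [-0.04610526 -0.0646854  11.02053132]
pred cap mid tall [184.59282871 259.51654724] knob top in w [598.35813518 153.43606837] [598.4187943 170.0861254]
```

View pics/v6.png

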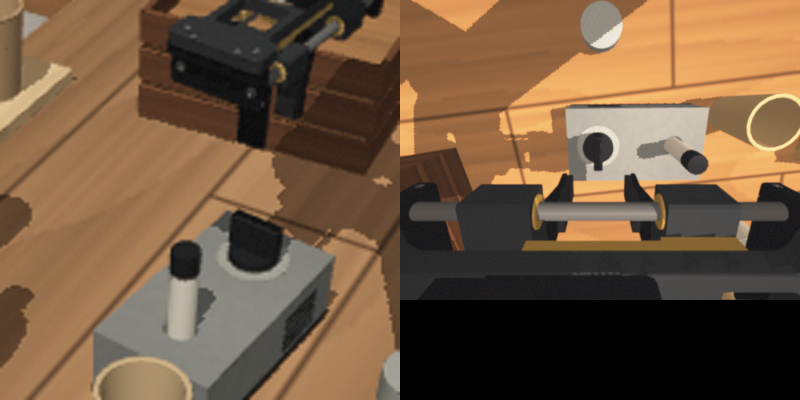

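Tall tube is home (cap at crop (185,260), predicted (184.6,259.5)), and the knob bar lies squarely between the fingers. I pinch it next.

play_rows:
  gripper: [0, 0, 0, 0, 0, 0, 0, 0.3, 0.8, 0.8, 0.8, 0.8]
  delta_pos:
    - [-0.05, -0.05, 1]
    - [-0.05, -0.05, 4]
    - [-0.05, -0.05, 7]
    - [-0.05, -0.05, 9.5]
    - [-0.05, -0.05, 11]
    - [-0.05, -0.05, 11]
    - [-0.05, -0.05, 11]
    - [-0.05, -0.05, 11]
    - [-0.05, -0.05, 11]
    - [-0.05, -0.05, 11]
    - [-0.05, -0.05, 11]
    - [-0.05, -0.05, 11]
  turn:
    - [0, 0, 0]
    - [0, 0, 0]
    - [0, 0, 0]
    - [0, 0, 0]
    - [0, 0, 0]
    - [0, 0, 0]
    - [0, 0, 0]
    - [0, 0, 0]
    - [0, 0, 0]
    - [0, 0, 0]
    - [0, 0, 0]
    - [0, 0, 0]
  squeeze: 30

```text
time: 21.05
position: [0.495, -0.2285, 0.0907]
tool_rot: [0.06, 0.998, -0.0, 0.0]
ft_force: [0.3, -1.4, 1.6]
grip_width: 0.0119
grip_force: 30.0
```

Run:
```python
from h import *
st()
```

```text
21.05 [ 0.495  -0.2285  0.0907] F [ 0.3 -1.4  1.6] M [-0.13  0.1   0.07] w 0.0119 29.987184405326843 yang 83.15 q [-0.64  0.61  1.75 -0.    0.78 -2.09]
```

play_rows:
  gripper: [0.8, 0.8, 0.8, 0.8, 0.8, 0.8, 0.8, 0.8]
  delta_pos:
    - [0, 0, 0]
    - [0, 0, 0]
    - [0, 0, 0]
    - [0, 0, 0]
    - [0, 0, 0]
    - [0, 0, 0]
    - [0, 0, 0]
    - [0, 0, 0]
  turn:
    - [0, 0, 0.15]
    - [0, 0, 0.3]
    - [0, 0, 0.45]
    - [0, 0, 0.6]
    - [0, 0, 0.75]
    - [0, 0, 0.9]
    - [0, 0, 1.0]
    - [0, 0, 1.0]

```text
time: 22.05
position: [0.4958, -0.2274, 0.0907]
tool_rot: [0.531, 0.848, 0.001, 0.0]
ft_force: [3.5, 4.4, 1.4]
grip_width: 0.0116
grip_force: 30.0
```

Run:
```python
from h import *
st()
```

```text
22.05 [ 0.4958 -0.2274  0.0907] F [3.5 4.4 1.4] M [ 0.65 -0.61  0.12] w 0.0116 29.989640414714813 yang 25.89 q [-0.64  0.61  1.75  0.    0.78 -1.09]
```

play_rows:
  gripper: [0.8, 0.8, 0.8, 0.8, 0.8]
  delta_pos:
    - [0, 0, 0]
    - [0, 0, 0]
    - [0, 0, 0]
    - [0, 0, 0]
    - [0, 0, 0]
  turn:
    - [0, 0, 0.06]
    - [0, 0, 0.12]
    - [0, 0, 0.18]
    - [0, 0, 0.18]
    - [0, 0, 0.18]

```text
time: 22.68
position: [0.4959, -0.2274, 0.0907]
tool_rot: [0.603, 0.798, 0.001, 0.0]
ft_force: [3.7, 3.5, 1.2]
grip_width: 0.0124
grip_force: 31.6
```

Run:
```python
from h import *
o,M=st(); c=snap('side','s7'); w=snap('wrist','w7')
```

```text
22.675 [ 0.4959 -0.2274  0.0907] F [3.7 3.5 1.2] M [ 0.79 -0.71  0.8 ] w 0.0124 31.55408774415264 yang 15.8 q [-0.64  0.61  1.75  0.    0.78 -0.91]
```

The moment jumped to 0.8 N m at 1.17 rad, so the knob is on its stop. I open wide so it springs back freely, then lift clear.

play_rows:
  gripper: [-1, -1, -1, -1, -1, -1, -1, -1]
  delta_pos:
    - [0, 0, 0]
    - [0, 0, 0]
    - [0, 0, 0]
    - [0, 0, 0]
    - [0, 0, 0]
    - [0, 0, 0]
    - [0, 0, 0]
    - [0, 0, 0]
  turn:
    - [0, 0, 0]
    - [0, 0, 0]
    - [0, 0, 0]
    - [0, 0, 0]
    - [0, 0, 0]
    - [0, 0, 0]
    - [0, 0, 0]
    - [0, 0, 0]

```text
time: 23.78
position: [0.4951, -0.2285, 0.0907]
tool_rot: [0.605, 0.796, -0.0, 0.0]
ft_force: [0.2, -0.9, -0.4]
grip_width: 0.0827
grip_force: 0.0
```

play_rows:
  gripper: [-1, -1, -1, -1, -1, -1, -1, -1]
  delta_pos:
    - [0, 0, -1]
    - [0, 0, -3]
    - [0, 0, -7]
    - [0, 0, -12]
    - [0, 0, -17]
    - [0, 0, -20]
    - [0, 0, -20]
    - [0, 0, -20]
  turn:
    - [0, 0, 0]
    - [0, 0, 0]
    - [0, 0, 0]
    - [0, 0, 0]
    - [0, 0, 0]
    - [0, 0, 0]
    - [0, 0, 0]
    - [0, 0, 0]

```text
time: 24.78
position: [0.4942, -0.2276, 0.2898]
tool_rot: [0.605, 0.796, -0.0, -0.001]
ft_force: [-0.0, 0.9, 0.5]
grip_width: 0.0872
grip_force: 0.0
```

Run:
```python
from h import *
st(); S=load('side0'); c=snap('side','s8')
for n,f in[('start','side0'),('turned','s7'),('end','s8')]:
    im=load(f)['color'];m=(im.max(2)<50).astype(np.uint8);k,l,s,ce=cv2.connectedComponentsWithStats(m)
    print(n,[(ce[i].round(1).tolist(),s[i].tolist()) for i in range(1,k) if s[i,4]>60 and ((345<ce[i][0]<440 and 150<ce[i][1]<215) or (190<ce[i][0]<320 and 270<ce[i][1]<360))])
a=c['color'].astype(int)-load('side0')['color']; d=(abs(a).max(2)>60).astype(np.uint8); d=cv2.morphologyEx(d,cv2.MORPH_OPEN,np.ones((3,3)))
k,l,s,ce=cv2.connectedComponentsWithStats(d); print('changed',[s[i].tolist() for i in range(1,k) if s[i,4]>40])
print('tall pred',proj(c,[.5077,-.1188,.139]))
```

```text
24.775 [ 0.4942 -0.2276  0.2898] F [-0.   0.9  0.5] M [-0.02  0.07 -0.03] w 0.0872 0.0 yang 15.53 q [-0.64  0.34  1.55 -0.    1.25 -0.91]
start [([394.7, 180.7], [386, 169, 20, 23, 362]), ([368.1, 200.2], [363, 194, 11, 14, 134]), ([269.7, 282.2], [263, 274, 14, 17, 185]), ([239.2, 290.5], [232, 282, 15, 18, 219]), ([288.3, 296.6], [282, 288, 14, 18, 194]), ([261.1, 319.1], [254, 311, 15, 18, 212]), ([213.0, 326.2], [205, 318, 17, 18, 221])]
turned [([395.5, 171.6], [378, 153, 37, 39, 628]), ([369.0, 187.1], [364, 181, 11, 14, 134]), ([269.7, 282.3], [263, 274, 14, 17, 179]), ([288.3, 296.6], [282, 289, 14, 17, 187]), ([261.0, 319.1], [254, 311, 15, 17, 206]), ([212.8, 326.1], [205, 318, 16, 17, 212]), ([230.4, 343.7], [223, 335, 16, 18, 229])]
end [([394.7, 180.7], [386, 169, 20, 23, 361]), ([369.0, 187.1], [364, 181, 11, 14, 134]), ([269.7, 282.2], [263, 274, 14, 17, 184]), ([288.3, 296.6], [282, 289, 14, 17, 190]), ([261.0, 319.1], [254, 311, 15, 17, 206]), ([212.9, 326.1], [205, 318, 17, 17, 214]), ([230.5, 343.7], [223, 335, 16, 18, 231])]
changed [[370, 0, 96, 79, 3505], [531, 0, 101, 56, 3098], [503, 36, 9, 10, 53], [356, 47, 29, 24, 295], [558, 55, 11, 6, 45], [378, 75, 8, 23, 132], [429, 86, 8, 17, 90], [494, 123, 52, 117, 3016], [490, 135, 112, 239, 14352], [603, 152, 9, 19, 115], [595, 155, 45, 90, 1860], [364, 180, 11, 14, 135], [363, 195, 11, 13, 137], [586, 268, 24, 17, 191], [232, 282, 16, 18, 242], [245, 294, 20, 21, 261], [240, 313, 7, 10, 49], [223, 335, 27, 18, 365], [228, 354, 11, 10, 89], [473, 396, 72, 43, 1451], [394, 408, 143, 72, 4486], [544, 416, 13, 20, 129]]
tall pred [369.22231077 187.31870522]
```

```bash
python3 -c "
from rig import robot; print(robot.hand_in())"
```

```text
the job is handed in; nothing more can be done
None
```

The job is handed in after about 25 s of robot time: the mixed tube is fully home in the rack's empty hole and the tall tube is fully home in the shaker's socket. I turned the start knob clockwise to its stop and it sprang back; the final side view shows the short tubes unmoved and no sign that anything else shifted.

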